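# Clamp a mould in the ratchet press

## Robot

A 6-joint arm with a two-finger parallel gripper is mounted at the origin on the work surface; the furniture and walls round the work are solid. World frame = base frame: x ahead of the robot, y to its left, z up, the work surface at z = 0. Lengths are in m, angles in rad, forces in N, time in s.
With the tool pointing down it reaches from about 0.3 to 0.875 m from the base axis. Payload 6.4 kg.
Tool frame: the origin (TCP) lies midway between the tips of the shut fingers; the grasp point (between the pads) lies 19 mm behind it; z points along the fingers, y is the line along which they close (so a half turn about z gives the same grasp; the last joint's range is limited). The gripper opens to 88 mm and grips with 3 to 60 N. Pads are 18 mm wide; open, the fingers measure 123 mm over their backs; the gripper's body (75 mm by 187 mm) begins 45 mm behind the grasp point.
Start: joints at [-1.363, 0.181, 1.607, -0, 1.354, -0.206], TCP at [0.231, -0.526, 0.239] pointing down, gripper open.
Joint ranges: [-2.99, 2.99], [-0.89, 2.07], [0.3, 2.58], [-1.14, 4.28], [0, 2.63], [-3.12, 3.12]. Speed limits (rad/s): [2.57, 2.57, 3.01, 3.14, 3.14, 3.14].

## Interface

Orientations are given as a unit quaternion [w, x, y, z].
In Python, from bench import ctrl gives the robot as it stands.
- The arm moves only by the shell command python3 -m creep 'ROWS' [FORCE]. ROWS is JSON, a list of rows, each a list of 7 numbers: the turn, a rotation vector about the tool's x, y, z in rad, then the shift along the tool's x, y, z in cm, then the gripper command: -1 is shut, 1 is fully open, values between are in proportion. In form: [[ax, ay, az, x, y, z, gripper], ...]. A call has 1 to 10 rows; each row shifts and turns the commanded pose from where the row before left it, along the tool's axes as they then stand; what a row does not reach is not made up. A row lasts 1/8 s, in which the tool goes at most 62.5 mm and 10.7 degrees, less where a joint would pass 70% of its speed; a pose out of reach is approached as far as the arm can. A call with a gripper value outside its range is refused whole. The fingers move at their own pace and stop on an object; FORCE is the grip in N (left out, the last holds). Time passes only in rows, so rows that do not move let the fingers close. It gives the time, the measured TCP pose, the force, the opening and the grip force at its end, in the units of the state.
- ctrl.get_obs(): the state, without advancing time (a new reading comes with each control period).
- ctrl.grab_frame(name): name is "scene" or "top" or "wrist"; returns a dict with "image" (480x640x3 uint8, red, green, blue), "fx", "fy", "cx", "cy" (pixels), "world_from_camera" (4x4, takes a point from camera to world coordinates). Camera axes: x right, y down, z forward; pixel columns grow to the right and rows downward; lengths in m; the calibration is good to about 2 mm. A picture is of the moment at which its call begins. There is no depth.
- ctrl.hand_in(): hands the job in; it is judged then, once.
The state is a dict: "time": time; "qpos": joint angles; "joint_velocities": joint speeds; "joint_torque": joint torques, N m; "position": TCP position; "ee_rot": TCP orientation; "wrist_force": force on the tool from outside, world axes, zero at the start; "wrist_torque": the same for the moment, N m; "grip_width": finger opening in m; "grip_force": force on a finger pad.
Only numpy, scipy, OpenCV 4.12 (cv2) and the standard library are available. Lean on these libraries where they do the work, as an engineer would, in place of code of your own. Each camera call takes 0.05 s, during which the arm holds its last target. There are 200 camera calls.

## Task

Take the rectangular metal mould out of the parts tray and stand it upright on the bed of the ratchet press, squarely between the sprung pad and the fixed stop. Then swing the press's lever back and forth, driving the jaw with nothing but the lever, until the mould is clamped against the stop with the sprung pad left pushed back by 5 to 15 of its 20 mm (a notch adds 8 mm and cannot be undone; never bottom the pad). Finish with the lever swung fully back to its home end, square to the jaw's travel, and leave the jar, the casting and the cup where they are.

Things in the scene. Friction and masses are not known exactly. Their poses are not given: they have to be found in the camera images.
- press: Grey bench press fixed to the bench; origin on the bench under the wheel's vertical axis. Its base plate is 130 mm (own x) by 325 mm (own y, from -70 to +255 mm), its flat bed is 12 mm above the bench. Own +y runs along the jaw's travel from the wheel to the stop; own -x is the side of the lever at rest. A toothed wheel (12 notches, radius 41 mm, 36 to 48 mm above the bench) carries the lever on top; nothing but the lever's post, and the centre cap, is higher than 72 mm.
- lever (a joint): Ratchet lever, a dark bar swinging level about the wheel's axis, rad: 0 = home end, bar pointing to the press's own -x; 0.72 = the other end of its swing (anticlockwise seen from above, so away from the jaws). Swinging from 0 to beyond 0.65 drives the wheel one notch and the jaw 8 mm towards the stop; swinging back to below 0.08 picks up the next notch while the wheel is held. Both ends have solid stops. It stays where left; at the post under 5 N moves it.
- lever_post (a point): Middle of the upright black round post (16 mm diameter, free between 64 and 110 mm above the bench) at the end of the lever, 140 mm from the wheel's axis, at 85 mm height. It can be pushed from either side, or straddled loosely by open fingers.
- pad (a joint): How far the sprung pad is pushed back towards the jaw block behind it, m: 0 = free, 0.020 = bottomed. The visible space between the pad plate and the block's face is 20 mm less this value. Spring force 2.4 N + 400 N/m. While tightening it grows 8 mm a notch; at the end of a stroke it stands up to 4 mm further and falls back on the return.
- pad_face (a point): Centre of the pad's clamping face (60 mm wide, 38 mm tall, 15 to 53 mm above the bench), which looks to the press's own +y.
- stop: Fixed stop across the bed, 70 mm wide; origin at the foot of its clamping face, on the bed (12 mm above the bench), in line with the middle of the pad. The face looks to its own -y, towards the pad, 44 mm tall. The space from pad face to stop at the start is 62 to 76 mm.
- mould: Closed two-part metal mould, rectangular block 44 mm (own x) by 50 mm (own y) by 46 mm tall with a small round pour hole on top and a seam across the middle; 0.25 kg; origin at the centre of its underside. In the press its own y (50 mm) lies along the jaw's travel, either way round; grip it across its 44 mm.
- tray: Grey open tray fixed to the bench, 125 mm (own x) by 222 mm (own y), walls 32 mm tall and 4 mm thick, floor 4 mm thick, with a divider into two compartments side by side along own y, about 117 by 105 mm inside; origin under its centre. The mould stands in one of them, a jar in the other.
- jar: Round lidded jar, 41 mm diameter, 50 mm tall, in the other compartment; leave it. Origin at the centre of its underside.
- casting: Small dark wiry figure, 48 x 54 x 78 mm, standing on the bench; leave it. Origin at the centre of its underside.
- cup: Small grey cup, 34 mm wide, 36 mm tall, standing on the bench; leave it. Origin at the centre of its underside.
There are look-alikes about, which are no part of the job. What is shaped like the mould but green or red is not meant.

How it is judged:
On the way, in this order (a step that is already met when the one before it is completed fails the run):
1. the mould stands released on the bed between pad and stop, pad still free (z of mould in the frame of press below 0.016 m and angle between mould's own z axis and vertical below 0.1 rad and x of mould in the frame of press between -0.015 and 0.015 m and y of mould in the frame of stop below -0.02 m and y of mould in the frame of pad_face above 0.02 m and contact force between the fingers and mould below 0.2 N and value of joint pad below 0.004 m), for 0.2 s.
2. the lever has driven the pad back at least 4 mm against the mould (value of joint pad above 0.004 m), for 0.2 s.
At the end, for the whole second after the job is handed in: The mould stands upright (within 0.1 rad) on the bed, squarely (0.12 rad) and within 15 mm of the middle of the press, clamped against the stop with the pad pushed back 4 to 16 mm, at rest, and the lever is back within 0.08 rad of its home end (value of joint pad between 0.004 and 0.016 m and contact force between mould and stop above 1.5 N and z of mould in the frame of press below 0.016 m and angle between mould's own z axis and vertical below 0.1 rad and x of mould in the frame of press between -0.015 and 0.015 m and angle between the y axis of mould and the y axis of press, either way round below 0.12 rad and value of joint lever below 0.08 rad and linear speed of mould below 0.01 m/s); the robot touches nothing.
It fails at once if the pad was bottomed (value of joint pad above 0.0195 m).
It fails at once if the jaw or pad was pushed by the robot instead of by the lever (contact force between any of the fingers, the arm and jaw above 8 N).
It fails at once if jar, casting or cup disturbed (distance of any of jar, casting, cup from where it was at the start of the episode above 0.03 m).
It also fails if it takes over 72 s, if anything falls off the work surface, if the arm or the gripper's body presses on something with over 40 N, if the wrist force passes 120 N, or if a joint passes its speed limit or range.

## Working session

There is one attempt and no reset: what is moved stays moved. The work goes in short steps, Python scripts to look and compute and a shell command to move; the robot and the scene stay as the last step left them, time stands still between calls to the robot, and variables do not carry over. Pictures are saved under pics/ and viewed, at most 10 in all, crops included, and the job is handed in when it is done.

```bash
mkdir -p pics; cat > h.py <<'E'
import numpy as np,cv2
from bench import ctrl
def snap(n,f):
    d=ctrl.grab_frame(n);cv2.imwrite('pics/'+f,cv2.cvtColor(d['image'],cv2.COLOR_RGB2BGR))
    np.savez('pics/'+f+'.npz',**{k:np.array(d[k]) for k in('fx','fy','cx','cy','world_from_camera')});return d
def px(f,u,v,z):
    d=np.load('pics/'+f+'.npz');T=d['world_from_camera']
    r=T[:3,:3]@np.array([(u-d['cx'])/d['fx'],(v-d['cy'])/d['fy'],1]);o=T[:3,3]
    return o+r*(z-o[2])/r[2]
E
python3 - <<'E'
from h import *
snap('top','top1.png');snap('scene','sc1.png')
o=ctrl.get_obs();print(o['position'],o['ee_rot'],o['grip_width'])
E
```

```text
[ 0.23112116 -0.52600081  0.23793311] [-7.68533279e-04  9.78674054e-01  2.05417878e-01 -6.44046712e-07] 0.08829591908688977
```

View pics/top1.png

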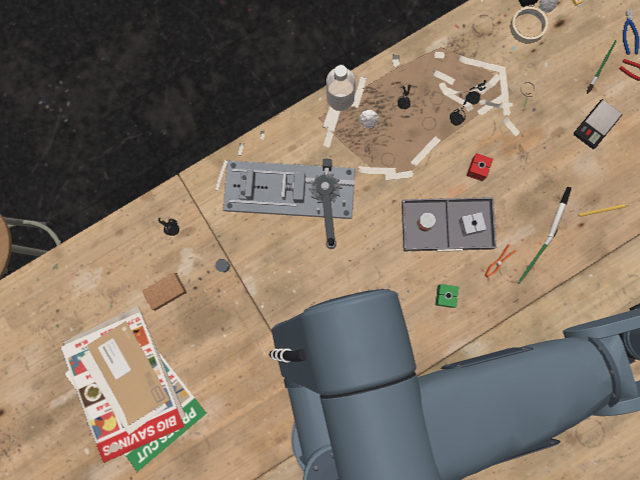

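View pics/sc1.png

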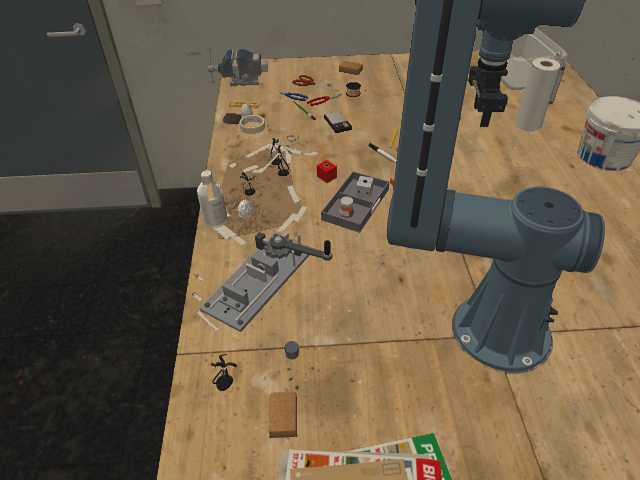

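```bash
python3 - <<'E'
from h import *
i=cv2.imread('pics/top1.png')
c=np.vstack([i[158:218,210:370],i[195:255,365:525]])
cv2.imwrite('pics/c1.png',cv2.resize(c,None,fx=5,fy=5,interpolation=cv2.INTER_CUBIC))
E
```

```text
(no output)
```

View pics/c1.png

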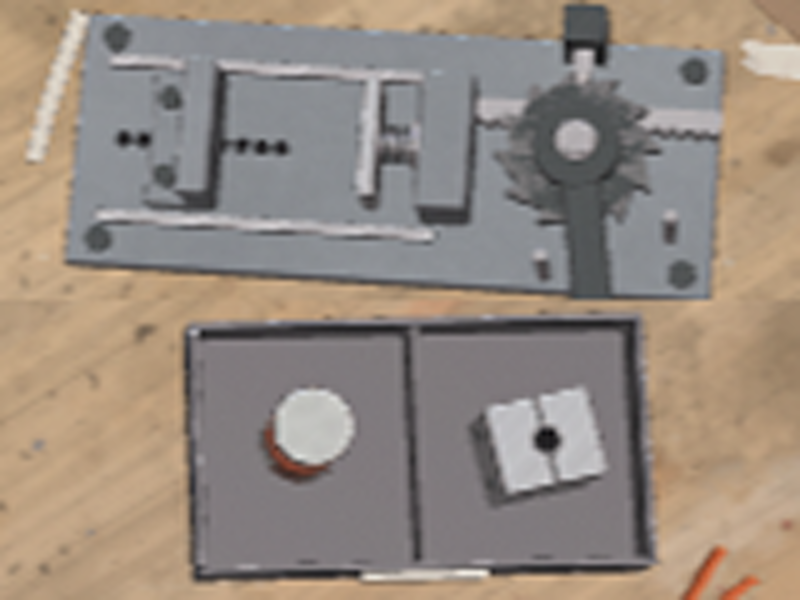

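```bash
python3 - <<'E'
from h import *
P=lambda u,v,z:px('top1.png',210+u/5,158+v/5,z)[:2]
M=lambda u,v,z:px('top1.png',365+u/5,195+(v-300)/5,z)[:2]
c=[P(*q,.012) for q in((92,14),(725,50),(710,297),(65,263))]
print('plate',np.round(c,4));d=(c[0]+c[3]-c[1]-c[2]);print('len',np.linalg.norm(d)/2,'ydir ang',np.arctan2(d[1],d[0]))
y=d/np.linalg.norm(d);x=np.array([y[1],-y[0]])
O=sum(c)/4-y*.0925;print('origin',O,'wheel cap',P(576,139,.072),'y',y,'x',x)
for n,q in dict(stopfootT=(217,65,.012),stopfootB=(212,207,.012),stoptopT=(190,62,.056),stoptopB=(185,205,.056),padT=(362,75,.053),padB=(358,195,.053),padRT=(380,75,.053)).items():
    r=P(*q)-O;print(n,r@x,r@y)
m=[M(*q,.050) for q in((487,410),(583,388),(607,468),(510,495))]
print('mould',np.round(m,4),sum(m)/4);a=m[1]+m[2]-m[0]-m[3];b=m[3]+m[2]-m[0]-m[1]
print(np.linalg.norm(a)/2,np.linalg.norm(b)/2,np.arctan2(a[1],a[0]),np.arctan2(b[1],b[0]))
p=px('top1.png',331,243,.11)[:2];print('post',p,(p-O)@x,(p-O)@y)
for n,q in dict(casting=(170,228,.03),cup=(222,266,.036),green=(447,296,.046)).items():print(n,px('top1.png',*q)[:2])
o=ctrl.get_obs()
from scipy.spatial.transform import Rotation as R
w=o['ee_rot'];print(R.from_quat(np.r_[w[1:],w[0]]).as_matrix().round(3))
E
```

```text
plate [[ 0.6862  0.2618]
 [ 0.6556 -0.0584]
 [ 0.5295 -0.0462]
 [ 0.5579  0.276 ]]
len 0.32261821067499413 ydir ang 1.4791826386971858
origin [0.5988443  0.01619057] wheel cap [0.5980309  0.01689456] y [0.09148559 0.9958064 ] x [ 0.9958064  -0.09148559]
stopfootT 0.04146778601566376 0.18681993496521235
stopfootB -0.031780903791379544 0.1834491718554902
stoptopT 0.030972538128897727 0.19274825024688869
stoptopB -0.04053603807216932 0.18934095234677062
padT 0.029855924868644496 0.1081890213588443
padB -0.030195424980816832 0.1057619915358274
padRT 0.03034269519521412 0.09935605295010835
mould [[ 0.5145 -0.3107]
 [ 0.5237 -0.3573]
 [ 0.4843 -0.366 ]
 [ 0.4728 -0.319 ]] [ 0.49882244 -0.33825776]
0.04796895008491126 0.04141079572899318 -1.353364430942643 -2.934898957806711
post [0.45362986 0.00684711] -0.14375067716433632 -0.0225893116238367
casting [0.51510817 0.40414342]
cup [0.41614172 0.27414997]
green [ 0.32666207 -0.26308987]
[[ 0.916  0.402 -0.   ]
 [ 0.402 -0.916  0.002]
 [ 0.    -0.002 -1.   ]]
```

The top view shows the press with its wheel at (325,186) and its stop on the left at (252,185). The mould is at (473,223) in the right-hand tray compartment, and the lever post is at (331,243). The lever isn't quite home, at about 0.15 rad.

```bash
python3 -m creep '[[0,0,0,4,-0.8,0,1],[0,0,0,4,-0.8,0,1],[0,0,0,4,-0.8,0,1],[0,0,0,4,-0.8,0,1],[0,0,0,4,-0.8,0,1],[0,0,0,4,-0.8,0,1],[0,0,0,4,-0.8,0,1],[0,0,0,4,-0.8,0,1]]' 20
python3 -m creep '[[0,0,-0.171,0,0,0,0.3],[0,0,-0.171,0,0,0,0.3],[0,0,-0.171,0,0,0,0.3],[0,0,-0.171,0,0,0,0.3],[0,0,-0.171,0,0,0,0.3],[0,0,-0.171,0,0,0,0.3],[0,0,-0.171,0,0,0,0.3],[0,0,-0.171,0,0,0,0.3],[0,0,0,0,0,0,0.3]]'
python3 - <<'E'
from h import *
snap('wrist','w1.png')
E
```

```text
time: 1.1
position: [0.4993, -0.3381, 0.2383]
ee_rot: [-0.0, 0.979, 0.205, -0.0]
wrist_force: [0.3, -0.6, 0.1]
grip_width: 0.0882
grip_force: 0.0
time: 2.22
position: [0.4983, -0.339, 0.2382]
ee_rot: [-0.0, 0.629, 0.777, 0.0]
wrist_force: [0.0, -0.5, 0.2]
grip_width: 0.0572
grip_force: 0.0
```

View pics/w1.png

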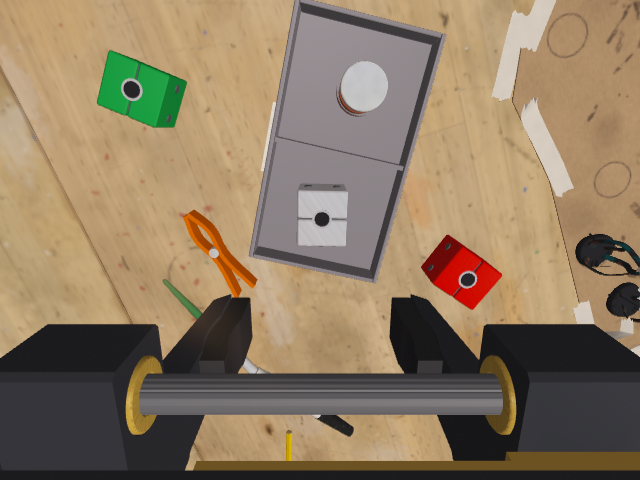

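```bash
python3 - <<'E'
from h import *
W=lambda u,v,z:px('w1.png',u,v,z)[:2]
m=[W(*q,.050) for q in((298,191),(347,191),(348,246),(299,247))];c=sum(m)/4
print(np.round(m,4),c,'hole',W(322,219,.05));a=m[0]+m[1]-m[2]-m[3];print(np.arctan2(a[1],a[0]))
o=ctrl.get_obs();w=o['ee_rot']
from scipy.spatial.transform import Rotation as R
T=R.from_quat(np.r_[w[1:],w[0]]).as_matrix();print(T.round(3));e=np.r_[c,.016]-o['position'];print('tool cm',T.T@e*100, 'yaw y',np.arctan2(T[1,1],T[0,1]))
for q in((259,250,.032),(375,276,.032),(403,167,.032)):print('wall',T[:2,:2].T@(W(*q)-c))
E
```

```text
[[ 0.4753 -0.3193]
 [ 0.5162 -0.3106]
 [ 0.5282 -0.3582]
 [ 0.4857 -0.3682]] [ 0.50132634 -0.33907142] hole [ 0.5004072 -0.3389676]
1.7999823004179942
[[-0.206  0.979 -0.001]
 [ 0.979  0.206  0.001]
 [ 0.001 -0.    -1.   ]]
tool cm [-0.07705892  0.3061005  22.22986793] yaw y 0.20743002290203816
wall [-0.03372924 -0.05991292]
wall [-0.05959491  0.05026162]
wall [0.04339549 0.0706345 ]
```

```bash
python3 -m creep '[[0,0,0,0,0.25,4,0.3],[0,0,0,0,0,4,0.3],[0,0,0,0,0,4,0.3],[0,0,0,0,0,4,0.3],[0,0,0,0,0,2,0.3],[0,0,0,0,0,1.7,0.3],[0,0,0,0,0,1.5,0.3],[0,0,0,0,0,1,0.3],[0,0,0,0,0,0,0.3]]'
python3 -m creep '[[0,0,0,0,0,0,-1],[0,0,0,0,0,0,-1],[0,0,0,0,0,0,-1],[0,0,0,0,0,0,-1],[0,0,0,0,0,0,-1]]' 25
python3 -m creep '[[0,0,0,0,0,-2,-1],[0,0,0,0,0,-3,-1],[0,0,0,0,0,-3,-1],[0,0,0,0,0,-3,-1],[0,0,0,0,0,-3,-1],[0,0,0,0,0,0,-1]]'
```

```text
time: 3.4
position: [0.5007, -0.3385, 0.0163]
ee_rot: [-0.0, 0.629, 0.778, 0.0]
wrist_force: [0.1, -0.0, -0.4]
grip_width: 0.0573
grip_force: 0.0
time: 4.03
position: [0.5013, -0.3392, 0.0175]
ee_rot: [0.001, 0.629, 0.778, -0.0]
wrist_force: [-0.7, -0.4, 6.2]
grip_width: 0.0438
grip_force: 25.0
time: 4.78
position: [0.5023, -0.3398, 0.16]
ee_rot: [0.003, 0.629, 0.778, -0.0]
wrist_force: [0.3, -0.5, -3.7]
grip_width: 0.0436
grip_force: 25.0
```

```bash
python3 -m creep '[[0,0,0,3,1.4,-1,-1],[0,0,0,5,2.2,-1,-1],[0,0,0,5,2.2,0,-1],[0,0,0,5,2.2,0,-1],[0,0,0,5,2.2,0,-1],[0,0,0,5,2.2,0,-1],[0,0,0,5,2.2,0,-1],[0,0,0,5,2.2,0,-1],[0,0,0,5,2.2,0,-1],[0,0,0,4.5,2.3,0,-1]]'
python3 -m creep '[[0,0,0.1,0,0,0,-1],[0,0,0.1,0,0,0,-1],[0,0,0.097,0,0,0,-1],[0,0,0,0,0,0,-1],[0,0,0,0,0,0,-1]]'
python3 - <<'E'
from h import *
snap('wrist','w2.png');snap('top','top2.png')
E
```

```text
time: 6.02
position: [0.6087, 0.1724, 0.1748]
ee_rot: [-0.001, 0.629, 0.778, -0.001]
wrist_force: [1.4, -0.1, -2.1]
grip_width: 0.0439
grip_force: 25.0
time: 6.65
position: [0.6092, 0.1703, 0.1757]
ee_rot: [-0.0, 0.736, 0.677, -0.001]
wrist_force: [-1.0, 0.0, -3.1]
grip_width: 0.0437
grip_force: 25.0
```

View pics/w2.png

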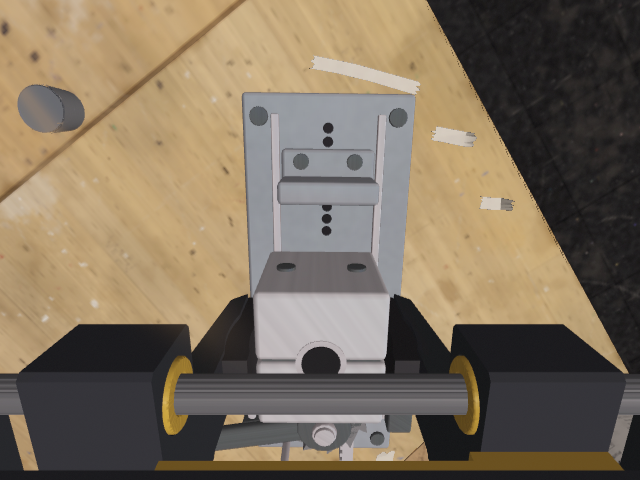

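The picture shows the mould held square over the bed, with the stop at rows 180–204, columns 278–380. I'll enlarge it to get the stop face.

```bash
python3 - <<'E'
from h import *
i=cv2.imread('pics/w2.png')[85:295,230:430]
cv2.imwrite('pics/c2.png',cv2.resize(i,None,fx=2.85,fy=2.85,interpolation=cv2.INTER_CUBIC))
E
```

```text
(no output)
```

View pics/c2.png

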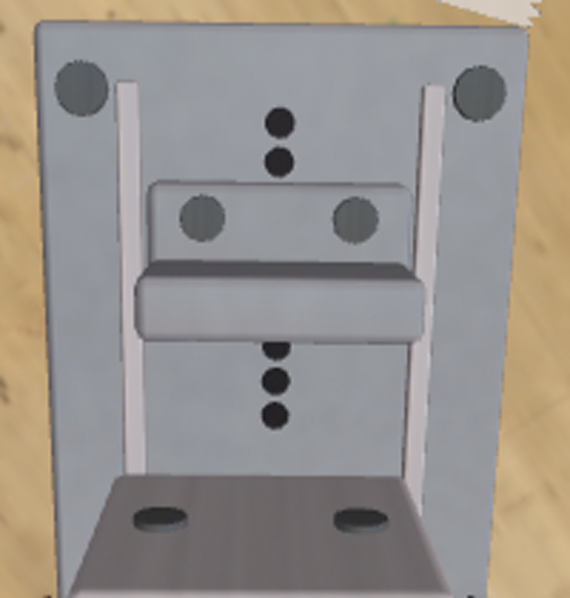

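```bash
python3 - <<'E'
from h import *
from scipy.spatial.transform import Rotation as R
o=ctrl.get_obs();w=o['ee_rot'];T=R.from_quat(np.r_[w[1:],w[0]]).as_matrix();p=o['position']
print(T.round(3),p,np.load('pics/w2.png.npz')['world_from_camera'][:3,3])
C=lambda u,v,z:px('w2.png',230+u/2.85,85+v/2.85,z)[:2]
t=lambda q:(T[:2,:2].T@(C(*q)-p[:2])*1000).round(1)
zb=p[2]-.0163+.004-.0012
for n,q in dict(plFL=(36,24,.012),plFR=(528,28,.012),plL=(60,560,.012),plR=(488,560,.012),stL=(138,338,.056),stR=(424,342,.056),stbL=(148,278,.056),stbR=(415,280,.056),mL=(118,476,zb),mR=(405,476,zb)).items():print(n,t(q),C(*q).round(4))
E
```

```text
[[ 0.085  0.996 -0.001]
 [ 0.996 -0.085 -0.   ]
 [-0.    -0.001 -1.   ]] [0.60948848 0.17029486 0.17627229] [0.61604559 0.24543273 0.32147298]
plFL [ 99.9 -57.5] [0.5606 0.2747]
plFR [99.  69.9] [0.6875 0.263 ]
plL [-49.1 -58.8] [0.5468 0.1264]
plR [-48.9  68.5] [0.6736 0.1158]
stL [ 25.9 -28.8] [0.583  0.1986]
stR [25. 40.] [0.6514 0.1918]
stbL [ 40.3 -26. ] [0.587  0.2126]
stbR [39.9 37.2] [0.6499 0.2069]
mL [ 25.  -20.7] [0.5909 0.197 ]
mR [25.1 22. ] [0.6336 0.1934]
```

```bash
python3 -m creep '[[0,0,0,-0.75,0.52,0,-1],[0,0,0,0,0,3,-1],[0,0,0,0,0,3,-1],[0,0,0,0,0,3,-1],[0,0,0,0,0,2,-1],[0,0,0,0,0,1.5,-1],[0,0,0,0,0,1,-1],[0,0,0,0,0,0.7,-1],[0,0,0,0,0,0.4,-1],[0,0,0,0,0,0,-1]]'
```

```text
time: 8.0
position: [0.6144, 0.1625, 0.0309]
ee_rot: [0.0, 0.737, 0.676, 0.0]
wrist_force: [-0.2, -0.3, -1.8]
grip_width: 0.0439
grip_force: 25.0
```

```bash
python3 -m creep '[[0,0,0,0,0,0.2,-1],[0,0,0,0,0,0.15,-1],[0,0,0,0,0,0.1,-1],[0,0,0,0,0,0,-1]]'; python3 -m creep '[[0,0,0,0,0,0.1,-1],[0,0,0,0,0,0,-1]]'
```

```text
time: 8.5
position: [0.6142, 0.1625, 0.0262]
ee_rot: [-0.0, 0.737, 0.676, -0.0]
wrist_force: [-0.1, -0.0, -3.0]
grip_width: 0.0438
grip_force: 25.0
time: 8.75
position: [0.6144, 0.1625, 0.0255]
ee_rot: [0.0, 0.737, 0.676, 0.0]
wrist_force: [-0.7, -0.5, -0.4]
grip_width: 0.0436
grip_force: 25.0
```

```bash
python3 -m creep '[[0,0,0,0,0,0.06,-1],[0,0,0,0,0,0,-0.3],[0,0,0,0,0,0,0.3],[0,0,0,0,0,0,0.3],[0,0,0,0,0,0,0.3],[0,0,0,0,0,0,0.3],[0,0,0,0,0,-1,0.3],[0,0,0,0,0,-2,0.3],[0,0,0,0,0,-3,0.3],[0,0,0,0,0,-4,0.3]]'
python3 -m creep '[[0,0,0,0,0,-4,0.3],[0,0,0,0,0,-4,0.3],[0,0,0,-3,-2.9,0,0.3],[0,0,0,-3.5,-2.9,0,0.3],[0,0,0,-3.5,-2.9,0,0.3],[0,0,0,-3.5,-2.9,0,0.3],[0,0,0,-3.5,-2.9,0,0.3],[0,0,0,0,0,0,0.3]]'
python3 -m creep '[[0,0,-0.174,0,0,0,-0.4],[0,0,-0.174,0,0,0,-0.4],[0,0,-0.174,0,0,0,-0.4],[0,0,-0.174,0,0,0,-0.4],[0,0,-0.174,0,0,0,-0.4],[0,0,-0.174,0,0,0,-0.4],[0,0,-0.174,0,0,0,-0.4],[0,0,-0.174,0,0,0,-0.4],[0,0,-0.174,0,0,0,-0.4],[0,0,0,0,0,0,-0.4]]'
python3 - <<'E'
from h import *
snap('wrist','w3.png');snap('top','top3.png')
a=cv2.imread('pics/w3.png');b=cv2.imread('pics/top3.png')[150:260,215:365]
b=cv2.resize(b,None,fx=2.1,fy=2.1,interpolation=cv2.INTER_CUBIC)
a=cv2.resize(a,None,fx=.75,fy=.75)
c=np.zeros((360,800,3),np.uint8);c[:,:480]=a;c[:231,484:799]=b;cv2.imwrite('pics/c3.png',c)
E
```

```text
time: 10.0
position: [0.614, 0.1624, 0.1265]
ee_rot: [-0.0, 0.737, 0.676, -0.0]
wrist_force: [0.5, 0.5, -0.4]
grip_width: 0.0575
grip_force: 0.0
time: 11.0
position: [0.4541, 0.0041, 0.2061]
ee_rot: [0.001, 0.738, 0.675, 0.0]
wrist_force: [0.9, 0.8, 1.4]
grip_width: 0.0572
grip_force: 0.0
time: 12.25
position: [0.456, 0.006, 0.2057]
ee_rot: [0.001, 0.046, 0.999, -0.0]
wrist_force: [0.3, -0.3, -0.1]
grip_width: 0.0266
grip_force: 0.0
```

View pics/c3.png

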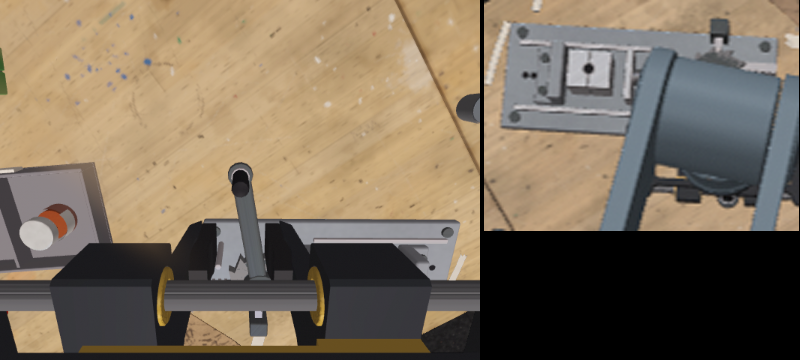

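```bash
python3 - <<'E'
from h import *
from scipy.spatial.transform import Rotation as R
o=ctrl.get_obs();w=o['ee_rot'];T=R.from_quat(np.r_[w[1:],w[0]]).as_matrix();p=o['position'];print(T.round(3),p,o['qpos'])
O=np.array([.5988,.0162]);y=np.array([.0885,.9961]);x=np.array([y[1],-y[0]])
for q in((320,249,.11),(320,229,.064)):
    c=px('w3.png',*q)[:2];r=c-O;print(c,'tool cm',T[:2,:2].T@(c-p[:2])*100,'press',r@x,r@y,np.arctan2(-(r@y),-(r@x)),np.hypot(*r))
E
```

```text
[[-0.996  0.094  0.001]
 [ 0.094  0.996 -0.   ]
 [-0.001 -0.    -1.   ]] [0.45574563 0.00584838 0.20530962] [-2.48711246e-01 -5.98204876e-02  1.93127405e+00  1.76623805e-04
  1.26891680e+00 -1.72559427e+00]
[0.45681747 0.00651859] tool cm [-0.10042283  0.07678145] press -0.1405719908620423 -0.022209110583685666 0.15669580536847513 0.14231222017615586
[0.45533912 0.00661808] tool cm [0.0476938  0.07281573] press -0.14205338440027204 -0.0222408409937146 0.15530595747175857 0.14378051987245233
```

```bash
python3 -m creep '[[0,0,0,0,0.08,3,-0.5],[0,0,0,0,0,3,-0.5],[0,0,0,0,0,3,-0.5],[0,0,0,0,0,2,-0.5],[0,0,0,0,0,1.5,-0.5],[0,0,0,0,0,0.9,-0.5],[0,0,0,0,0,0,-0.5]]'
python3 -m creep '[[0,0,0,0,0.6,0,-0.5],[0,0,0,0.1,0.6,0,-0.5],[0,0,0,0.1,0.6,0,-0.5],[0,0,0,0,0.5,0,-0.5],[0,0,0,0,0.3,0,-0.5],[0,0,0,0,0,0,-0.5]]'
```

```text
time: 13.22
position: [0.4551, 0.0064, 0.0704]
ee_rot: [-0.0, 0.046, 0.999, 0.0]
wrist_force: [1.1, 0.7, -1.1]
grip_width: 0.0219
grip_force: 0.0
time: 13.98
position: [0.4557, 0.0324, 0.0707]
ee_rot: [0.0, 0.045, 0.999, -0.0]
wrist_force: [-0.7, -2.0, 1.0]
grip_width: 0.0221
grip_force: 0.9
```

```bash
python3 -m creep '[[0,0,0,0,0.2,0,-0.5],[0,0,0,0,0,0,-0.5]]'
```

```text
time: 14.22
position: [0.4558, 0.0327, 0.0707]
ee_rot: [-0.0, 0.045, 0.999, -0.002]
wrist_force: [-3.2, -10.4, 1.2]
grip_width: 0.0223
grip_force: 5.4
```

```bash
python3 -m creep '[[0,0,-0.072,-0.05,-1.05,0,-0.5],[0,0,-0.072,-0.05,-1.05,0,-0.5],[0,0,-0.072,-0.05,-1.05,0,-0.5],[0,0,-0.072,-0.05,-1.05,0,-0.5],[0,0,-0.072,-0.05,-1.05,0,-0.5],[0,0,-0.072,-0.05,-1.05,0,-0.5],[0,0,-0.072,-0.05,-1.05,0,-0.5],[0,0,-0.072,-0.05,-1.05,0,-0.5],[0,0,-0.072,-0.05,-1.05,0,-0.5],[0,0,-0.072,-0.05,-1.05,0,-0.5]]'
python3 -m creep '[[0,0,0,0,-0.2,0,-0.5],[0,0,0,0,0,0,-0.5]]'
```

```text
time: 15.48
position: [0.4836, -0.0642, 0.0701]
ee_rot: [-0.001, -0.31, 0.951, 0.001]
wrist_force: [-2.0, 1.0, 0.3]
grip_width: 0.0221
grip_force: 0.9
time: 15.72
position: [0.4855, -0.0659, 0.0705]
ee_rot: [0.0, -0.309, 0.951, 0.0]
wrist_force: [-0.1, 0.4, 0.0]
grip_width: 0.0222
grip_force: 0.0
```

```bash
python3 - <<'E'
from h import *
O=np.array([.5988,.0162]);y=np.array([.0885,.9961]);x=np.array([y[1],-y[0]])
r=ctrl.get_obs()['position'][:2]-O;print(np.arctan2(-(r@y),-(r@x)),np.hypot(*r))
E
```

```text
0.7156412001583199 0.13990334708391053
```

```bash
python3 -m creep '[[0,0,0.072,0,1.07,0,-0.5],[0,0,0.072,0,1.07,0,-0.5],[0,0,0.072,0,1.07,0,-0.5],[0,0,0.072,0,1.07,0,-0.5],[0,0,0.072,0,1.07,0,-0.5],[0,0,0.072,0,1.07,0,-0.5],[0,0,0.072,0,1.07,0,-0.5],[0,0,0.072,0,1.07,0,-0.5],[0,0,0.072,0,1.07,0,-0.5],[0,0,0.072,0,1.07,0,-0.5]]'
python3 -m creep '[[0,0,0,0,0,0,-0.5]]'
```

```text
time: 16.98
position: [0.4547, 0.0334, 0.0711]
ee_rot: [0.001, 0.047, 0.999, -0.001]
wrist_force: [0.4, -40.0, -5.1]
grip_width: 0.0222
grip_force: 20.2
time: 17.1
position: [0.4546, 0.0327, 0.071]
ee_rot: [0.001, 0.046, 0.999, -0.002]
wrist_force: [-0.3, -8.9, -0.6]
grip_width: 0.0218
grip_force: 4.3
```

```bash
python3 -m creep '[[0,0,-0.072,-0.06,-1.07,0,-0.5],[0,0,-0.072,-0.06,-1.07,0,-0.5],[0,0,-0.072,-0.06,-1.07,0,-0.5],[0,0,-0.072,-0.06,-1.07,0,-0.5],[0,0,-0.072,-0.06,-1.07,0,-0.5],[0,0,-0.072,-0.06,-1.07,0,-0.5],[0,0,-0.072,-0.06,-1.07,0,-0.5],[0,0,-0.072,-0.06,-1.07,0,-0.5],[0,0,-0.072,-0.06,-1.07,0,-0.5],[0,0,-0.072,-0.06,-1.07,0,-0.5]]'
python3 -m creep '[[0,0,0,0,0,0,-0.5]]'
python3 -m creep '[[0,0,0.072,0.02,1.07,0,-0.5],[0,0,0.072,0.02,1.07,0,-0.5],[0,0,0.072,0.02,1.07,0,-0.5],[0,0,0.072,0.02,1.07,0,-0.5],[0,0,0.072,0.02,1.07,0,-0.5],[0,0,0.072,0.02,1.07,0,-0.5],[0,0,0.072,0.02,1.07,0,-0.5],[0,0,0.072,0.02,1.07,0,-0.5],[0,0,0.072,0.02,1.05,0,-0.5],[0,0,0.072,0.02,0.95,0,-0.5]]'
python3 -m creep '[[0,0,0,0,0,0,-0.5]]'
```

```text
time: 18.35
position: [0.4833, -0.0663, 0.0704]
ee_rot: [-0.001, -0.31, 0.951, 0.001]
wrist_force: [-2.1, 0.2, -0.2]
grip_width: 0.0219
grip_force: 0.9
time: 18.48
position: [0.4842, -0.0668, 0.0707]
ee_rot: [0.0, -0.309, 0.951, -0.0]
wrist_force: [0.3, 0.0, 0.5]
grip_width: 0.0217
grip_force: 0.0
time: 19.73
position: [0.4509, 0.0318, 0.071]
ee_rot: [0.001, 0.048, 0.999, -0.0]
wrist_force: [0.3, -0.2, -0.1]
grip_width: 0.0221
grip_force: 0.3
time: 19.85
position: [0.4505, 0.032, 0.0708]
ee_rot: [0.0, 0.045, 0.999, 0.0]
wrist_force: [0.0, 0.7, 0.7]
grip_width: 0.022
grip_force: 0.0
```

```bash
python3 -m creep '[[0,0,0,-0.7,0,0,-0.5]]'
python3 -m creep '[[0,0,-0.072,-0.05,-1.07,0,-0.5],[0,0,-0.072,-0.05,-1.07,0,-0.5],[0,0,-0.072,-0.05,-1.07,0,-0.5],[0,0,-0.072,-0.05,-1.07,0,-0.5],[0,0,-0.072,-0.05,-1.07,0,-0.5],[0,0,-0.072,-0.05,-1.07,0,-0.5],[0,0,-0.072,-0.05,-1.07,0,-0.5],[0,0,-0.072,-0.05,-1.07,0,-0.5],[0,0,-0.072,-0.05,-1.07,0,-0.5],[0,0,-0.072,-0.05,-1.0,0,-0.5]]'
python3 -m creep '[[0,0,0,0,0,0,-0.5]]'
python3 -m creep '[[0,0,0.072,-0.03,1.07,0,-0.5],[0,0,0.072,-0.03,1.07,0,-0.5],[0,0,0.072,-0.03,1.07,0,-0.5],[0,0,0.072,-0.03,1.07,0,-0.5],[0,0,0.072,-0.03,1.07,0,-0.5],[0,0,0.072,-0.03,1.07,0,-0.5],[0,0,0.072,-0.03,1.07,0,-0.5],[0,0,0.072,-0.03,1.07,0,-0.5],[0,0,0.072,-0.03,1.05,0,-0.5],[0,0,0.072,-0.03,0.95,0,-0.5]]'
python3 -m creep '[[0,0,0,0,0,0,-0.5]]'
python3 - <<'E'
from h import *
snap('scene','sc4.png');snap('top','top4.png')
b=cv2.imread('pics/top4.png')[155:220,215:350];a=cv2.imread('pics/sc4.png')[225:340,190:340]
b=cv2.resize(b,(400,193),interpolation=cv2.INTER_CUBIC);a=cv2.resize(a,(800,613)[:2],interpolation=cv2.INTER_CUBIC)[:400]
c=np.zeros((593,800,3),np.uint8);c[:400]=a;c[400:,:400]=b;cv2.imwrite('pics/c4.png',c)
E
```

```text
time: 19.98
position: [0.4574, 0.0307, 0.0706]
ee_rot: [-0.0, 0.045, 0.999, 0.0]
wrist_force: [1.0, -0.5, -0.4]
grip_width: 0.0222
grip_force: 0.0
time: 21.22
position: [0.4863, -0.0697, 0.0705]
ee_rot: [-0.0, -0.31, 0.951, 0.001]
wrist_force: [-10.5, 22.5, 5.3]
grip_width: 0.022
grip_force: 14.2
time: 21.35
position: [0.4859, -0.0694, 0.0703]
ee_rot: [-0.0, -0.309, 0.951, 0.001]
wrist_force: [-1.1, 3.6, 2.8]
grip_width: 0.0218
grip_force: 1.9
time: 22.6
position: [0.4582, 0.0294, 0.0707]
ee_rot: [0.0, 0.047, 0.999, -0.0]
wrist_force: [1.3, -1.0, 0.0]
grip_width: 0.0221
grip_force: 0.3
time: 22.72
position: [0.4578, 0.0298, 0.0706]
ee_rot: [0.0, 0.045, 0.999, -0.0]
wrist_force: [-0.3, 0.2, -0.5]
grip_width: 0.0222
grip_force: 0.0
```

View pics/c4.png

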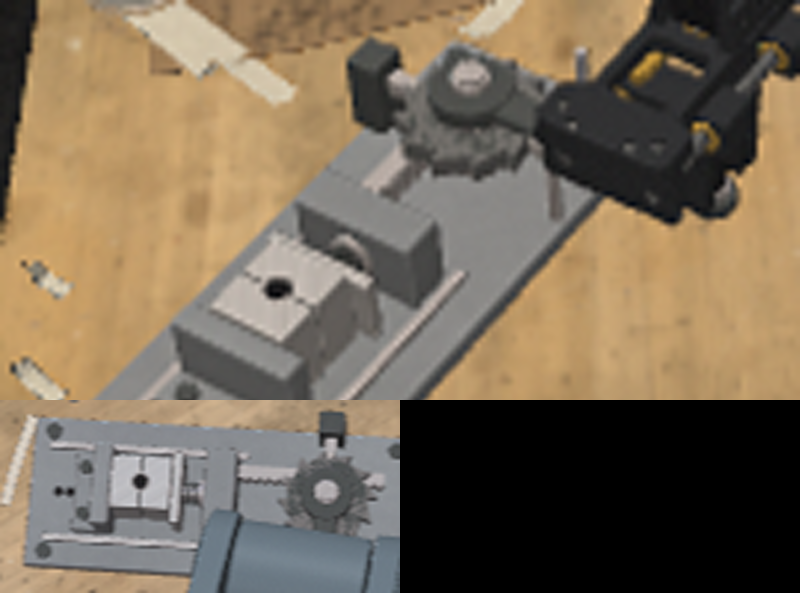

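Top view: the mould stands square between the pad and the stop, and the pad-to-block gap is still about 18–20 mm, so it's just touching. One more notch should put the pad at about 8 mm.

```bash
python3 -m creep '[[0,0,-0.072,-0.05,-1.05,0,-0.5],[0,0,-0.072,-0.05,-1.05,0,-0.5],[0,0,-0.072,-0.05,-1.05,0,-0.5],[0,0,-0.072,-0.05,-1.05,0,-0.5],[0,0,-0.072,-0.05,-1.05,0,-0.5],[0,0,-0.072,-0.05,-1.05,0,-0.5],[0,0,-0.072,-0.05,-1.05,0,-0.5],[0,0,-0.072,-0.05,-1.05,0,-0.5],[0,0,-0.072,-0.05,-1.05,0,-0.5],[0,0,-0.072,-0.05,-1.0,0,-0.5]]'
python3 -m creep '[[0,0,0,0,0,0,-0.5]]'
python3 -m creep '[[0,0,0.072,-0.03,1.07,0,-0.5],[0,0,0.072,-0.03,1.07,0,-0.5],[0,0,0.072,-0.03,1.07,0,-0.5],[0,0,0.072,-0.03,1.07,0,-0.5],[0,0,0.072,-0.03,1.07,0,-0.5],[0,0,0.072,-0.03,1.07,0,-0.5],[0,0,0.072,-0.03,1.07,0,-0.5],[0,0,0.072,-0.03,1.07,0,-0.5],[0,0,0.072,-0.03,1.05,0,-0.5],[0,0,0.072,-0.03,1.05,0,-0.5]]'
python3 -m creep '[[0,0,0,0,0.15,0,-0.5],[0,0,0,0,0,0,-0.5]]'
```

```text
time: 24.08
position: [0.4851, -0.0691, 0.0703]
ee_rot: [-0.001, -0.311, 0.95, 0.001]
wrist_force: [-1.8, 1.4, 1.6]
grip_width: 0.0219
grip_force: 1.1
time: 24.2
position: [0.4855, -0.0692, 0.0703]
ee_rot: [-0.0, -0.309, 0.951, 0.0]
wrist_force: [-0.8, -0.4, -0.5]
grip_width: 0.0219
grip_force: 0.2
time: 25.45
position: [0.4575, 0.0316, 0.0709]
ee_rot: [0.001, 0.047, 0.999, -0.0]
wrist_force: [-0.4, -0.8, 0.1]
grip_width: 0.0222
grip_force: 0.3
time: 25.7
position: [0.4575, 0.0324, 0.0709]
ee_rot: [0.0, 0.045, 0.999, -0.001]
wrist_force: [-0.7, -3.9, 0.9]
grip_width: 0.0221
grip_force: 2.2
```

```bash
python3 -m creep '[[0,0,0,0,-0.3,0,-0.5],[0,0,0,0,0,-1,-0.5],[0,0,0,0,0,-3,-0.5],[0,0,0,0,0,-4,-0.5],[0,0,0,0,0,-4,-0.5],[0,0,0,0,-4,0,-0.5],[0,0,0,0,-5,0,-0.5],[0,0,0,0,-5,0,-0.5],[0,0,0,0,0,0,-0.5]]'
python3 - <<'E'
from h import *
snap('scene','sc5.png');snap('top','top5.png')
b=cv2.imread('pics/top5.png')[155:215,220:350];a=cv2.imread('pics/sc5.png')[230:330,200:345]
b=cv2.resize(b,(780,360),interpolation=cv2.INTER_CUBIC);a=cv2.resize(a,(348,240),interpolation=cv2.INTER_CUBIC)
e=cv2.resize(cv2.imread('pics/top5.png')[150:260,210:370],(349,240),interpolation=cv2.INTER_CUBIC)
c=np.zeros((600,780,3),np.uint8);c[:360]=b;c[360:,:348]=a;c[360:,360:709]=e;cv2.imwrite('pics/c5.png',c)
E
```

```text
time: 26.82
position: [0.4442, -0.1119, 0.1914]
ee_rot: [0.001, 0.048, 0.999, -0.0]
wrist_force: [-0.1, 0.4, 0.2]
grip_width: 0.0219
grip_force: 0.0
```

View pics/c5.png

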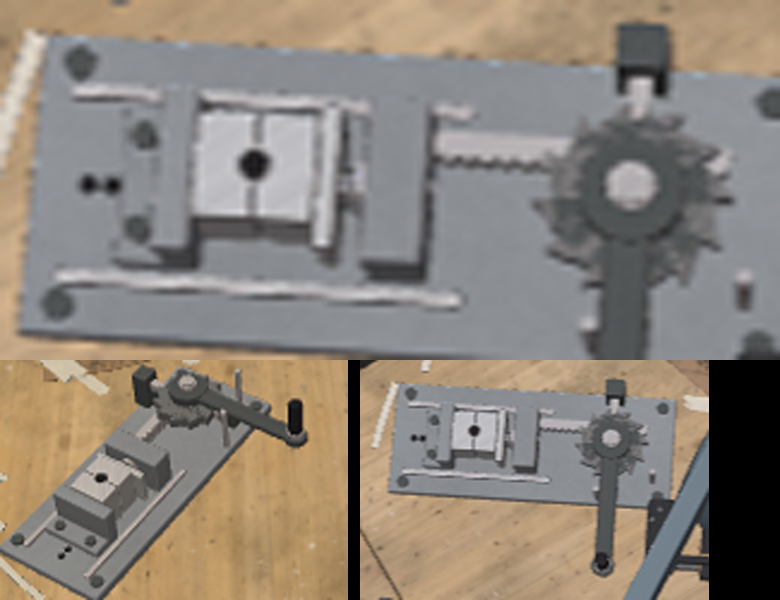

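The pad-to-block gap shrank from 7.4 px to 4.3 px, so the pad is pushed back about 8 mm. The mould is flush and square against the stop, and the lever is square at home.

```bash
python3 -c "
from bench import ctrl
print(ctrl.hand_in())"
```

```text
the job is handed in; nothing more can be done
None
```

I've handed the job in: the mould is clamped upright and square against the stop, the pad is pushed back about 8 mm (measured from the camera images), and the lever is home; I didn't touch the jar, casting or cup, and the judge's verdict wasn't shown.

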